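Assemble a small sieve stack on its shaker base

ROBOT

A 6-joint arm with a two-finger parallel gripper is mounted at the origin on a cart in front of the work surface, level with it; the furniture and walls round the work are solid. World frame = base frame: x ahead of the robot, y to its left, z up, the work surface at z = 0. Lengths are in m, angles in rad, forces in N, time in s.
With the tool pointing down it reaches from about 0.4 to 0.825 m from the base axis. Payload 7 kg.
Tool frame: the origin (TCP) lies on the centre line of the jaws, within the pads' length; the fingertips stand 19 mm ahead of it and the grasp point (between the pads) is the TCP; z points along the fingers, y is the direction in which the jaws open and shut (so a half turn about z gives the same grasp; the last joint's range is limited). The gripper opens to 88 mm and grips with 3 to 60 N. Pads are 19 mm wide; open, the fingers measure 130 mm over their backs; the gripper's body (78 mm by 193 mm) begins 47 mm behind the grasp point.
Start: joints at [-1.054, 0.359, 0.012, 0, -1.224, -0.288], TCP at [0.153, -0.657, 0.246] pointing down, gripper open.
Joint ranges: [-3.07, 3.07], [-1.43, 2.12], [-1.02, 1.25], [-3.03, 1.67], [-3.05, -0], [-3.03, 3.03]. Speed limits (rad/s): [2.39, 2.39, 3.01, 3.14, 3.14, 3.14].

INTERFACE

Orientations are given as [roll, pitch, yaw] about the fixed x, y, z axes, in that order (R = Rz(yaw) Ry(pitch) Rx(roll)).
In Python, from plant import * gives the robot as it stands.
- The arm moves only by the tool move_arm, never from a script. Its argument "series" is a list of rows, each an object of numbers: "x", "y", "z": the shift along the tool's x, y, z in mm; "twist": the turn about the tool's z in rad; "hand": the opening, from 0 (shut) to 1 (fully open). A call has 1 to 12 rows; each row is the pose to reach, as a shift and turn from the pose commanded when the call began, along the tool's axes at that moment; what a row does not reach only later rows make up. A row lasts 1/10 s, in which the tool goes at most 50 mm and 8.59 degrees, less where a joint would pass 70% of its speed; a pose out of reach is approached as far as the arm can. A call with a gripper value outside its range is refused whole. The fingers move at their own pace and stop on an object; the grip force is fixed at half the most. Time passes only in rows, so rows that repeat a pose let the fingers close. It gives the time, the measured TCP pose, the force and the opening at its end, in the units of the state.
- state(): the state, without advancing time (a new reading comes with each control period).
- snapshot(name): name is "side" or "top" or "wrist"; returns a dict with "pixels" (480x640x3 uint8, blue, green, red), "depth" (480x640 float32, m along the optical axis (not along the pixel's ray), 0 where there is no reading), "fx", "fy", "cx", "cy" (pixels), "T" (4x4, takes a point from camera to world coordinates). Camera axes: x right, y up, looking along -z (the intrinsics and any distortion apply to the point x, -y, -z); pixel columns grow to the right and rows downward; lengths in m; the calibration is good to about 2 mm. A picture is of the moment at which its call begins.
- finish_job(): hands the job in, once; it reports no verdict.
The state is a dict: "time": time; "joint_positions": joint angles; "joint_vel": joint speeds; "joint_efforts": joint torques, N m; "tool_pos": TCP position; "tool_rot": TCP orientation; "ft_force": force on the tool from outside, world axes, zero at the start; "ft_torque": the same for the moment, N m; "gripper_width": finger opening in m.
Only numpy, scipy, OpenCV 4.12 (cv2) and the standard library are available. Lean on these libraries where they do the work, as an engineer would, in place of code of your own. Each camera call takes 0.05 s, during which the arm holds its last target. There are 200 camera calls.

TASK

Build the sieve stack on the grey shaker base, one part at a time from the bottom up: the solid-floored pan in the base's collar, then the fine-mesh sieve, then the taller coarse-mesh sieve, then the lid with the black grip. Let each tapered skirt down upright into the mouth below with no more than a light push, until its shoulder rests on the rim all round; do not ram it, or it jams. Leave the base and the other things on the table where they stand, and let go of the finished stack.

Things in the scene. Friction and masses are not known exactly. Their poses are not given: they have to be found in the camera images.
- base_seat (a point): Grey square shaker base, fixed to the table for the job, 96 x 96 mm, top plate 29.5 mm high, with a small black dial and switch on its front face. A bright round collar stands in its middle, 58 mm outside diameter, 51 mm inside, 9.5 mm deep. This point is the centre of the collar's mouth, at its rim, 40 mm above the table; z up.
- pan_center (a point): Receiving pan: bright aluminium cup with a closed floor 12 mm below the rim, 58 mm across, 35 mm high. Point: on its axis, half-way up; z up. Foot: tapered skirt 9 mm high, 41 mm across below, 48 mm above. Above it a plain upright wall, 26 mm. Mouth 51 mm across, over 9 mm deep: takes the skirt above until its shoulder meets this rim. Home in the base, this point is 8.5 mm above base_seat.
- fine_sieve_center (a point): Fine sieve: aluminium frame like the pan with a close wire mesh (3.7 mm pitch) 12 mm below the rim; 58 mm across, 35 mm high. Point: on its axis, half-way up; z up. Foot: tapered skirt 9 mm high, 41 mm across below, 48 mm above. Above it an upright wall, 26 mm. Mouth 51 mm across, over 9 mm deep: takes the skirt above until its shoulder meets this rim. Home, this point is 26 mm above the pan's.
- coarse_sieve_center (a point): Coarse sieve: taller aluminium frame with an open wire mesh (10.5 mm pitch) 12 mm below the rim; 58 mm across, 47 mm high. Point: on its axis, half-way up; z up. Foot: tapered skirt 9 mm high, 41 mm across below, 48 mm above. Above it an upright wall, 38 mm. Mouth 51 mm across, over 9 mm deep: takes the skirt above until its shoulder meets this rim. Home, this point is 32 mm above the fine sieve's.
- lid_center (a point): Lid: aluminium disc 58 mm across, 8 mm thick, with an upright round black grip, 20 mm across, 26 mm high, to hold it by; 43 mm high in all. Point: on its axis, half-way up, 4.5 mm above the disc, 21.5 mm below the grip's top; z up. Foot: tapered skirt 9 mm high, 41 mm across below, 48 mm above. Home, this point is 36 mm above the coarse sieve's.
- gel_cup_center (a point): Bystander: green lidded cup, 59 mm across, 49 mm high; the point is at its centre.
- glue_bottle_center (a point): Bystander: white bottle with a wire loop on its spout, 38 x 47 mm, 110 mm high; the point is at its centre.
- flux_bottle_center (a point): Bystander: slim blue squeeze bottle, 24 mm across, 82 mm high; the point is at its centre.
- drum_1_center (a point): Bystander: small black sanding drum, 18 mm across, 22 mm high; the point is at its centre.
There are look-alikes about, which are no part of the job. What is shaped like the part that bears pan_center but brown or orange is not meant. What is shaped like the part that bears coarse_sieve_center but brown or turquoise is not meant.

How it is judged:
On the way, in this order (a step that is already met when the one before it is completed fails the run):
1. the pan sits home in the collar of the shaker base (horizontal distance between pan_center and base_seat below 0.005 m and z of pan_center in the frame of base_seat between 0.006 and 0.011 m and angle between pan_center's own z axis and vertical below 0.06 rad), for 0.2 s.
2. the fine sieve sits home on the pan (horizontal distance between fine_sieve_center and pan_center below 0.005 m and z of fine_sieve_center in the frame of pan_center between 0.0235 and 0.0285 m and angle between fine_sieve_center's own z axis and vertical below 0.06 rad), for 0.2 s.
3. the coarse sieve sits home on the fine sieve (horizontal distance between coarse_sieve_center and fine_sieve_center below 0.005 m and z of coarse_sieve_center in the frame of fine_sieve_center between 0.0295 and 0.0345 m and angle between coarse_sieve_center's own z axis and vertical below 0.06 rad), for 0.2 s.
4. the lid sits home on the coarse sieve (horizontal distance between lid_center and coarse_sieve_center below 0.005 m and z of lid_center in the frame of coarse_sieve_center between 0.0335 and 0.0385 m and angle between lid_center's own z axis and vertical below 0.06 rad), for 0.2 s.
At the end, for the whole second after the job is handed in: On the shaker base stand, from the bottom up, pan, fine sieve, coarse sieve and lid, each centred on the one below within 5 mm, its shoulder on the rim below (height within 2.5 mm of home), upright within 0.06 rad, released and at rest (all of step 1 and all of step 2 and all of step 3 and all of step 4 and linear speed of each of pan, fine_sieve, coarse_sieve, lid below 0.01 m/s and angular speed of each of pan, fine_sieve, coarse_sieve, lid below 0.1 rad/s); the robot touches nothing.
It fails at once if a part of the stack is rammed into the one below with more than 40 N (contact force between pan and shaker_base above 40 N or contact force between fine_sieve and pan above 40 N or contact force between coarse_sieve and fine_sieve above 40 N or contact force between lid and coarse_sieve above 40 N).
It fails at once if the gel cup is shifted by more than 20 mm or knocked over (distance of gel_cup_center from where it was at the start of the episode above 0.02 m or angle between gel_cup_center's own z axis and vertical above 0.4 rad).
It fails at once if the glue bottle is shifted by more than 20 mm or knocked over (distance of glue_bottle_center from where it was at the start of the episode above 0.02 m or angle between glue_bottle_center's own z axis and vertical above 0.4 rad).
It fails at once if the flux bottle is shifted by more than 20 mm or knocked over (distance of flux_bottle_center from where it was at the start of the episode above 0.02 m or angle between flux_bottle_center's own z axis and vertical above 0.4 rad).
It fails at once if the sanding drum is shifted by more than 20 mm or knocked over (distance of drum_1_center from where it was at the start of the episode above 0.02 m or angle between drum_1_center's own z axis and vertical above 0.4 rad).
It also fails if it takes over 125 s, if anything falls off the work surface, if the arm or the gripper's body presses on something with over 40 N, if the wrist force passes 120 N, or if a joint passes its speed limit or range.

## Working session

There is one attempt and no reset: what is moved stays moved. The work goes in short steps, Python scripts to look and compute and a tool call to move; the robot and the scene stay as the last step left them, time stands still between calls to the robot, and variables do not carry over. Pictures are saved under pics/ and viewed, about 12 in all and at most 16, crops included, and the job is handed in when it is done.

Besides the shell and the picture viewer there is one more tool, called as name(argument=value, ...), one argument or row to a line, values as JSON. move_arm: Moves the arm, as the interface text tells. Its arguments: {"type":"object","properties":{"series":{"type":"array"}},"required":["series"]}

```bash
mkdir -p pics && ls && cat > h.py <<'E'
from plant import *
import numpy as np, cv2
def cam(n,save=None):
    s=snapshot(n)
    if save: cv2.imwrite('pics/'+save,s['pixels'])
    np.savez('last_'+n+'.npz',**{k:v for k,v in s.items() if k!='name'})
    return s
def cloud(s):
    d=s['depth']; v,u=np.mgrid[:480,:640]
    P=np.stack([(u-s['cx'])/s['fx']*d,-(v-s['cy'])/s['fy']*d,-d],-1)
    T=np.array(s['T']); W=P@T[:3,:3].T+T[:3,3]
    W[d==0]=np.nan
    return W
E
python3 - <<'E'
from h import *
a=state();print(a)
for n in('top','side'):
    s=cam(n,n+'0.png');print(n,[k for k in s],s['fx'],s['cx'],s['cy'],np.round(s['T'],3).tolist())
E
```

```text
pics
{'time': 0.0, 'joint_positions': array([-1.05386262e+00,  3.59417446e-01,  1.10489523e-02, -3.36999376e-04,
       -1.22409842e+00, -2.88108358e-01]), 'joint_vel': array([-0.00019901,  0.00031273, -0.00145288,  0.00011415,  0.00054056,
       -0.00131958]), 'joint_efforts': array([ 8.14086507e-04, -5.82710409e+01,  2.93052667e+01,  6.99704647e+00,
        6.83742706e-03, -1.62142242e-04]), 'tool_pos': array([ 0.15298474, -0.65696215,  0.24460096]), 'tool_rot': array([ 3.13990090e+00, -1.70983389e-04, -2.91288193e+00]), 'ft_force': array([ 0.24639526, -0.08698091,  0.18260569]), 'ft_torque': array([ 0.00708538, -0.02513882, -0.01636169]), 'gripper_width': 0.08787704378427162}
top ['pixels', 'depth', 'fx', 'fy', 'cx', 'cy', 'T'] 621.5356970354278 314.34493350720794 244.281067944442 [[0.017, 0.985, -0.174, 0.299], [-1.0, 0.021, 0.017, 0.016], [0.02, 0.173, 0.985, 1.423], [0.0, 0.0, 0.0, 1.0]]
side ['pixels', 'depth', 'fx', 'fy', 'cx', 'cy', 'T'] 597.1491650667509 323.40651239551374 232.9393965416135 [[0.999, 0.038, -0.039, 0.478], [-0.052, 0.45, -0.891, -1.364], [-0.016, 0.892, 0.452, 0.754], [0.0, 0.0, 0.0, 1.0]]
```

View pics/top0.png

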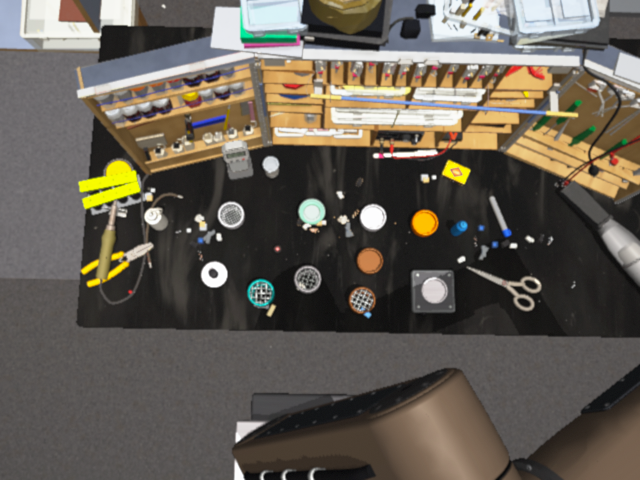

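View pics/side0.png

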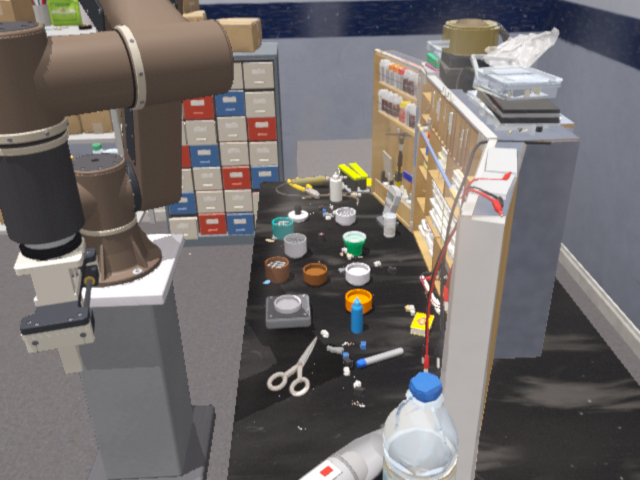

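Top view: the base is at (433,290). Candidates:
- **Pan:** bright cup (372,217). Brown (370,260) and orange (424,222) are look-alikes.
- **Fine sieve:** (231,215).
- **Coarse sieve:** bare metal (307,280). Turquoise (260,292) and brown (362,300) are look-alikes.
- **Lid:** (213,274).

Next I'll measure them and make one enlarged crop to confirm.

```bash
cat >> h.py <<'E'
def rimfit(s,uv,zlo,zhi,r=30):
    W=cloud(s);u,v=uv;m=np.zeros((480,640),bool);m[max(0,v-r):v+r,max(0,u-r):u+r]=1
    m&=(W[...,2]>zlo)&(W[...,2]<zhi)
    k,l=cv2.connectedComponents(m.astype(np.uint8))[0:2]
    Q=W[m]; 
    if len(Q)<10: return None
    (c,rad)=cv2.minEnclosingCircle((Q[:,:2]*1000).astype(np.float32))
    e=cv2.minAreaRect((Q[:,:2]*1000).astype(np.float32))
    return np.round(c,1),round(rad,1),np.round(np.median(Q[:,2])*1000,1),len(Q),np.round(e[0],1),np.round(e[1],1)
def castz(s,u,v,z):
    T=np.array(s['T']);d=T[:3,:3]@np.array([(u-s['cx'])/s['fx'],-(v-s['cy'])/s['fy'],-1]);o=T[:3,3]
    return o+d*(z-o[2])/d[2]
E
python3 - <<'E'
from h import *
s=np.load('last_top.npz');W=cloud(s)
im=s['pixels']
c=cv2.resize(im[165:325,140:480],None,fx=2.35,fy=2.35,interpolation=cv2.INTER_CUBIC);cv2.imwrite('pics/crop.png',c)
for n,uv,h in [('base',(433,290),.04),('pan',(372,217),.035),('fine',(231,215),.035),('coarse',(307,280),.047),('lid',(213,274),.017),('lidgrip',(213,274),.043),('gel',(312,212),.049),('glue',(155,218),.1),('flux',(459,228),.082),('brownpan',(370,260),.035),('orange',(424,222),.035),('turq',(260,292),.047),('browncoarse',(362,300),.047)]:
    print(n,rimfit(s,uv,h-.006,h+.006,22),np.round(castz(s,*uv,h)*1000))
for n,uv in [('pan',(372,217)),('lid',(213,274)),('fine',(231,215)),('coarse',(307,280))]:
    u,v=uv;print(n,(W[v,u-20:u+21:2,2]*1000).round())
E
```

```text
base (array([ 445.5, -272. ]), 52.1, np.float64(36.5), 216, array([ 443.8, -277.4]), array([83.9, 82.8])) [ 445. -275.   40.]
pan (array([ 610.4, -140.8]), 29.1, np.float64(34.0), 133, array([ 610.9, -141.2]), array([55.8, 56.3])) [ 610. -139.   35.]
fine (array([609.3, 184.7]), 29.4, np.float64(34.0), 126, array([609.1, 183.6]), array([56.8, 55.3])) [608. 183.  35.]
coarse (array([463.4,   6.4]), 29.0, np.float64(46.4), 127, array([464.1,   6.2]), array([55.6, 55.8])) [461.   7.  47.]
lid (array([474., 218.]), 29.2, np.float64(16.2), 395, array([474.4, 219. ]), array([55.8, 54.9])) [474. 221.  17.]
lidgrip (array([473.5, 218.8]), 10.5, np.float64(42.6), 60, array([474. , 219.3]), array([19.4, 17.2])) [471. 217.  43.]
gel (array([617.5,   0. ]), 29.9, np.float64(47.9), 484, array([ 6.178e+02, -1.000e-01]), array([57.4, 58.2])) [616.  -1.  49.]
glue (array([598.8, 338.8]), 11.5, np.float64(103.0), 11, array([600.3, 339.3]), array([ 5.4, 22.9])) [583. 340. 100.]
flux (array([ 588.4, -337.8]), 5.8, np.float64(78.5), 12, array([ 587.6, -338.8]), array([ 7.1, 10.8])) [ 579. -326.   82.]
b
[... 176 characters left out ...]
64(33.7), 135, array([ 600.8, -260.1]), array([57.2, 55.8])) [ 601. -258.   35.]
turq (array([431.1, 110. ]), 28.9, np.float64(46.5), 136, array([431.3, 109.8]), array([56.6, 55.6])) [432. 111.  47.]
browncoarse (array([ 418.8, -115.6]), 28.9, np.float64(46.4), 128, array([ 417.9, -114.6]), array([55.6, 55.9])) [ 419. -115.   47.]
pan [ 2.  1.  3.  0. 20. 34. 24. 21. 24. 26. 25. 20. 22. 22. 20. 19. 31. -1.
 -6.  1.  0.]
lid [-7.  2.  2. -1.  2. 16. 18. 14. 39. 42. 44. 47. 33. 13. 26. 17. 12.  3.
 -1.  4. -3.]
fine [-0.  4.  1. -4. 35. 22. 22. 22. -1. -4. -0. 29. 23.  0. -2. 10. 39. -3.
 -1. -5. -6.]
coarse [ 4.  2. -4. -2. 49. 36.  6.  3. -3.  1. 34. 33. 36. -3. -3. 29. 46. -5.
  2. -1. -1.]
```

View pics/crop.png

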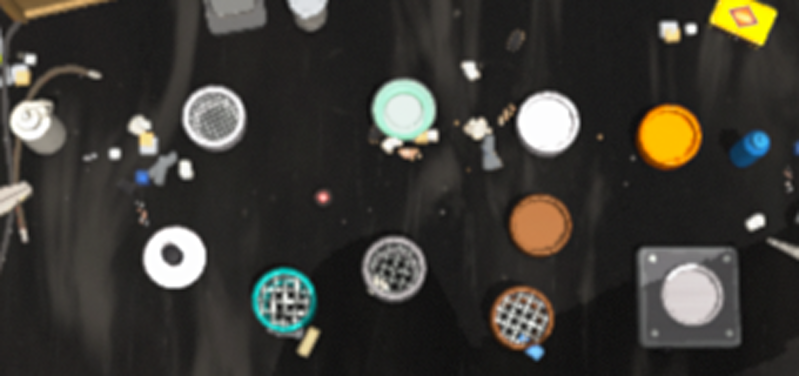

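The crop confirms the choices: bright cup (547,124) is the pan, close mesh (214,118) the fine sieve, bare-metal open mesh (393,268) the coarse sieve, and white disc with black grip (175,257) the lid. I'll move over the base, square the tool to the world axes, and use the wrist camera.

move_arm(
  series=[
    {"x": -371, "y": 306, "z": 0, "twist": 0.229},
    {"x": -371, "y": 306, "z": 0, "twist": 0.229},
    {"x": -371, "y": 306, "z": 0, "twist": 0.229},
    {"x": -371, "y": 306, "z": 0, "twist": 0.229},
    {"x": -371, "y": 306, "z": 0, "twist": 0.229},
    {"x": -371, "y": 306, "z": 0, "twist": 0.229},
    {"x": -371, "y": 306, "z": 0, "twist": 0.229},
    {"x": -371, "y": 306, "z": 0, "twist": 0.229},
    {"x": -371, "y": 306, "z": 0, "twist": 0.229},
    {"x": -371, "y": 306, "z": 0, "twist": 0.229},
    {"x": -371, "y": 306, "z": 0, "twist": 0.229},
    {"x": -371, "y": 306, "z": 0, "twist": 0.229},
  ],
)

```text
invalid input
```

```bash
python3 - <<'E'
from h import *
s=cam('wrist','w0.png');a=state();print(a['tool_pos'],a['tool_rot'],a['time'],np.round(s['T'],3).tolist(),s['fx'])
W=cloud(s);m=(W[...,2]>.034)&(W[...,2]<.046);Q=W[m][:,:2]*1000
print(len(Q),cv2.minEnclosingCircle(Q.astype(np.float32)),np.median(W[m][:,2]))
E
```

```text
[ 0.15299128 -0.65709562  0.24485779] [ 3.14034273e+00 -1.59236562e-04 -2.91287035e+00] 0.15 [[-0.227, -0.927, -0.299, 0.072], [0.974, -0.215, -0.073, -0.676], [0.003, -0.308, 0.951, 0.384], [0.0, 0.0, 0.0, 1.0]] 342.98762639226123
0 ((0.0, 0.0), 0.0) nan
  return _methods._mean(a, axis=axis, dtype=dtype,
  ret = ret.dtype.type(ret / rcount)
```

View pics/w0.png

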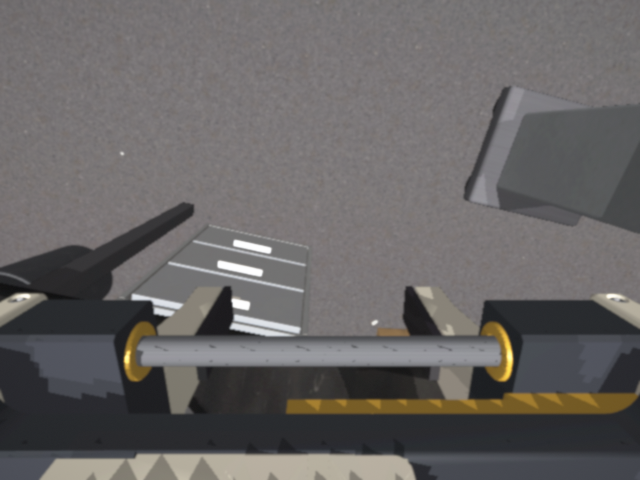

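The wrist view shows only the floor and the fingers near (320,350), since the move was refused. I'll resend it with every field present.

move_arm(
  series=[
    {"x": -371, "y": 306, "z": 0, "twist": 0.229, "hand": 1},
    {"x": -371, "y": 306, "z": 0, "twist": 0.229, "hand": 1},
    {"x": -371, "y": 306, "z": 0, "twist": 0.229, "hand": 1},
    {"x": -371, "y": 306, "z": 0, "twist": 0.229, "hand": 1},
    {"x": -371, "y": 306, "z": 0, "twist": 0.229, "hand": 1},
    {"x": -371, "y": 306, "z": 0, "twist": 0.229, "hand": 1},
    {"x": -371, "y": 306, "z": 0, "twist": 0.229, "hand": 1},
    {"x": -371, "y": 306, "z": 0, "twist": 0.229, "hand": 1},
    {"x": -371, "y": 306, "z": 0, "twist": 0.229, "hand": 1},
    {"x": -371, "y": 306, "z": 0, "twist": 0.229, "hand": 1},
    {"x": -371, "y": 306, "z": 0, "twist": 0.229, "hand": 1},
    {"x": -371, "y": 306, "z": 0, "twist": 0.229, "hand": 1},
  ],
)

```text
time: 1.35
tool_pos: [0.4452, -0.2745, 0.2454]
tool_rot: [3.141, -0.0, -3.14]
ft_force: [-0.5, -0.1, 0.6]
gripper_width: 0.0876
```

```bash
python3 - <<'E'
from h import *
s=cam('wrist','w1.png');a=state();print(a['tool_pos'])
W=cloud(s);m=(W[...,2]>.036)&(W[...,2]<.044)&(abs(W[...,0]-.445)<.08)&(abs(W[...,1]+.275)<.08);Q=W[m][:,:2]*1000
print(len(Q),cv2.minEnclosingCircle(Q.astype(np.float32)),np.median(W[m][:,2]))
t=np.load('last_top.npz');W=cloud(t);im=t['pixels'];m=(W[...,2]>.033)&(W[...,2]<.047)&(np.hypot(W[...,0]-.445,W[...,1]+.276)<.034)&(im.min(-1)>150);Q=W[m][:,:2]*1000
print(len(Q),cv2.minEnclosingCircle(Q.astype(np.float32)),im[290,425:442].mean(-1))
E
```

```text
[ 0.44477587 -0.27514458  0.2453813 ]
580 ((444.6358337402344, -276.43927001953125), 28.943910598754883) 0.039328043173774696
186 ((446.1123046875, -278.4812927246094), 29.454143524169922) [210.33333333 209.66666667 209.66666667 210.         210.
 210.         210.         210.33333333 210.         209.66666667
 210.66666667 211.         210.66666667 212.         212.
 212.33333333 212.33333333]
```

View pics/w1.png

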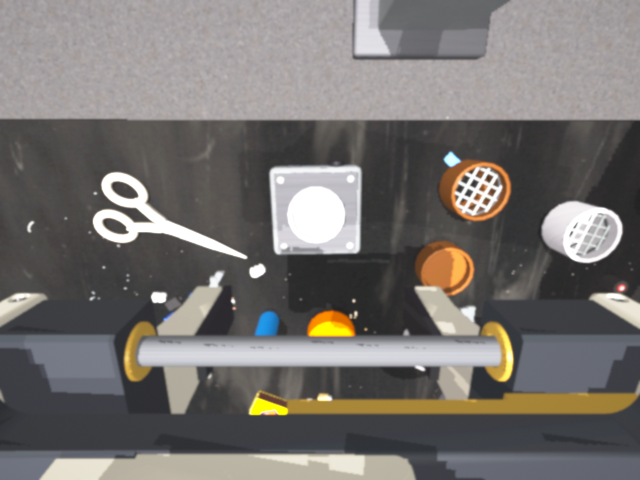

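Wrist view: the collar at (316,215) fits a 28.9 mm radius circle centred at (444.6, -276.4), as expected. Next, over the pan.

move_arm(
  series=[
    {"x": -166, "y": 134, "z": 0, "twist": 0, "hand": 1},
    {"x": -166, "y": 134, "z": 0, "twist": 0, "hand": 1},
    {"x": -166, "y": 134, "z": 0, "twist": 0, "hand": 1},
    {"x": -166, "y": 134, "z": 0, "twist": 0, "hand": 1},
    {"x": -166, "y": 134, "z": 0, "twist": 0, "hand": 1},
    {"x": -166, "y": 134, "z": 0, "twist": 0, "hand": 1},
    {"x": -166, "y": 134, "z": 0, "twist": 0, "hand": 1},
  ],
)

```text
time: 2.1
tool_pos: [0.6102, -0.1423, 0.2451]
tool_rot: [-3.142, -0.001, 3.14]
ft_force: [-0.2, -0.7, 0.6]
gripper_width: 0.088
```

```bash
cat >> h.py <<'E'
def wfit(cx,cy,h,tol=.004,R=.04,n='wrist',bright=100):
    s=cam(n);W=cloud(s);m=(abs(W[...,2]-h)<tol)&(np.hypot(W[...,0]-cx,W[...,1]-cy)<R)&(s['pixels'].min(-1)>bright)
    Q=(W[m][:,:2]*1000).astype(np.float32);a=state()
    c,r=cv2.minEnclosingCircle(Q);t=a['tool_pos']*1000
    print('fit',np.round(c,1),round(r,1),'n',len(Q),'z',np.median(W[m][:,2]).round(4),'ellipse?',np.round(cv2.fitEllipse(cv2.convexHull(Q))[:2],1).tolist(),'tool',t.round(1),'dtool',(t[0]-c[0]).round(1),(c[1]-t[1]).round(1),'t',round(a['time'],1))
E
python3 -c "
from h import *
wfit(.6105,-.141,.035)"
```

```text
fit [ 611.6 -138.9] 28.9 n 571 z 0.0344 ellipse? [[611.5, -138.8], [57.2, 57.5]] tool [ 610.  -142.6  245.4] dtool -1.6 3.7 t 2.1
```

move_arm(
  series=[
    {"x": -1.5, "y": 3.5, "z": 50, "twist": 0, "hand": 0.82},
    {"x": -1.5, "y": 3.5, "z": 100, "twist": 0, "hand": 0.82},
    {"x": -1.5, "y": 3.5, "z": 150, "twist": 0, "hand": 0.82},
    {"x": -1.5, "y": 3.5, "z": 185, "twist": 0, "hand": 0.82},
    {"x": -1.5, "y": 3.5, "z": 205, "twist": 0, "hand": 0.82},
    {"x": -1.5, "y": 3.5, "z": 213, "twist": 0, "hand": 0.82},
    {"x": -1.5, "y": 3.5, "z": 213, "twist": 0, "hand": 0.82},
    {"x": -1.5, "y": 3.5, "z": 213, "twist": 0, "hand": 0.5},
    {"x": -1.5, "y": 3.5, "z": 213, "twist": 0, "hand": 0.5},
    {"x": -1.5, "y": 3.5, "z": 213, "twist": 0, "hand": 0.5},
    {"x": -1.5, "y": 3.5, "z": 213, "twist": 0, "hand": 0.5},
    {"x": -1.5, "y": 3.5, "z": 213, "twist": 0, "hand": 0.5},
  ],
)

```text
time: 3.35
tool_pos: [0.6135, -0.1379, 0.0343]
tool_rot: [-3.141, 0.002, -3.141]
ft_force: [-1.3, -1.3, 7.9]
gripper_width: 0.0571
```

```bash
python3 -c "
from h import *
a=state();print(a['tool_pos'],a['ft_force'],a['gripper_width'],a['ft_torque'])
s=cam('side','s1.png');a=state();print(a['tool_pos'],a['ft_force'],a['gripper_width'])
cv2.imwrite('pics/s1c.png',cv2.resize(s['pixels'][180:340,240:440],None,fx=3,fy=3))
"
```

```text
[ 0.6135057  -0.13791537  0.03431492] [-1.34327932 -1.32773773  7.86624181] 0.057095933015000634 [-0.39860255  0.41083896  0.01868421]
[ 0.61351236 -0.13794484  0.03431496] [-1.00092798 -0.66930662  7.18387652] 0.05675740650572732
```

View pics/s1c.png

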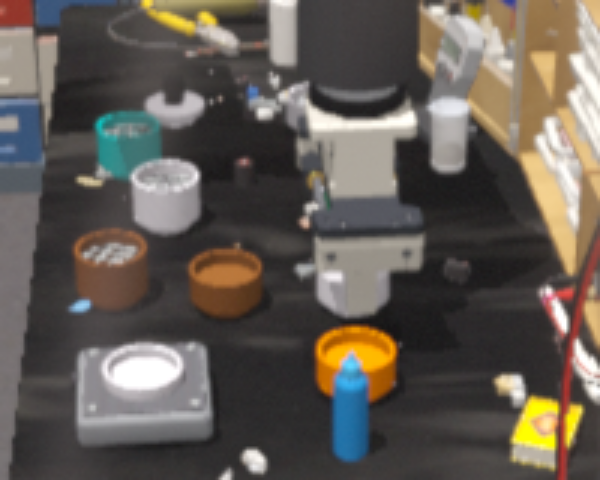

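move_arm(
  series=[
    {"x": 0, "y": 0, "z": -10, "twist": 0, "hand": 0.5},
    {"x": 0, "y": 0, "z": -40, "twist": 0, "hand": 0.5},
    {"x": 0, "y": 0, "z": -90, "twist": 0, "hand": 0.5},
    {"x": 0, "y": 0, "z": -100, "twist": 0, "hand": 0.5},
    {"x": 0, "y": 0, "z": -100, "twist": 0, "hand": 0.5},
    {"x": 0, "y": 0, "z": -100, "twist": 0, "hand": 0.5},
  ],
)

```text
time: 4.0
tool_pos: [0.6118, -0.1375, 0.1321]
tool_rot: [3.141, -0.001, 3.141]
ft_force: [-1.0, 0.7, -2.5]
gripper_width: 0.0572
```

```bash
python3 -c "
from h import *
s=cam('side','s2.png');a=state();print(a['tool_pos'],a['tool_rot'],a['ft_force'],a['gripper_width'])
x=s['pixels'][130:290,280:480]
w=cam('wrist');y=w['pixels'][150:400,120:520]
cv2.imwrite('pics/s2c.png',np.hstack([cv2.resize(x,(400,320)),cv2.resize(y,(400,320))]))
W=cloud(w);t=a['tool_pos'];m=(np.hypot(W[...,0]-t[0],W[...,1]-t[1])<.032)&(W[...,2]>.1)&(W[...,2]<t[2]+.012)
print(m.sum(),np.percentile(W[m][:,2],[5,25,50,75,95]))
"
```

```text
[ 0.61142625 -0.13755768  0.13126131] [ 3.14114726e+00 -2.14713621e-03  3.14104693e+00] [ 0.33803136 -0.34813599 -2.01603649] 0.05730978250172823
10399 [0.11488212 0.11917195 0.11982574 0.12734489 0.13222693]
```

View pics/s2c.png

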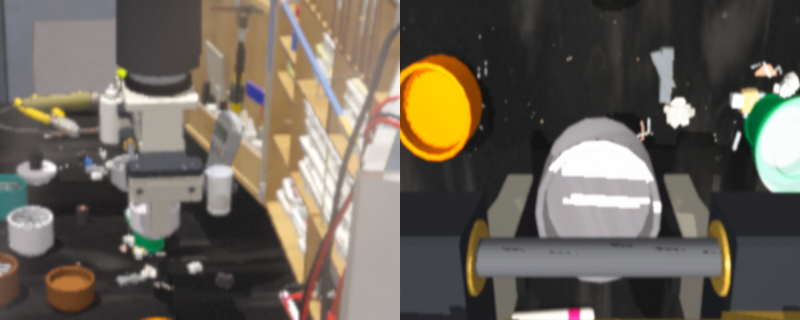

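The pan is held and looks level. I'll check tilt and centring in the wrist cloud.

```bash
cat >> h.py <<'E'
def heldfit(dfloor=-.012,tol=.004,R=.02):
    w=np.load('last_wrist.npz');W=cloud(w);t=state()['tool_pos'];r=np.hypot(W[...,0]-t[0],W[...,1]-t[1])
    m=(r<R)&(abs(W[...,2]-t[2]-dfloor)<tol);P=W[m]
    A=np.c_[P[:,:2]-t[:2],np.ones(len(P))];c=np.linalg.lstsq(A,P[:,2],rcond=None)[0]
    print('floor n',len(P),'slope',c[:2].round(3),'z0-tcp mm',((c[2]-t[2])*1000).round(1))
    m=(r<.034)&(abs(W[...,2]-c[2]-.012)<.003)&(r>.02)&(w['pixels'].min(-1)>100);Q=((W[m][:,:2]-t[:2])*1000)
    from scipy.optimize import least_squares
    f=lambda p:np.hypot(Q[:,0]-p[0],Q[:,1]-p[1])-27.2
    s=least_squares(f,[0,0],loss='soft_l1');print('rim n',len(Q),'centre rel tcp',s.x.round(1),'enc',[np.round(v,1) for v in cv2.minEnclosingCircle(Q.astype(np.float32))])
E
python3 -c "
from h import *
heldfit()"
```

```text
floor n 4317 slope [-0.008  0.002] z0-tcp mm -11.4
rim n 1966 centre rel tcp [-1.9  0.3] enc [array([-1.3, -1.9]), np.float64(31.8)]
```

move_arm(
  series=[
    {"x": 165, "y": -139, "z": 0, "twist": 0, "hand": 0.5},
    {"x": 165, "y": -139, "z": 0, "twist": 0, "hand": 0.5},
    {"x": 165, "y": -139, "z": 0, "twist": 0, "hand": 0.5},
    {"x": 165, "y": -139, "z": 0, "twist": 0, "hand": 0.5},
    {"x": 165, "y": -139, "z": 0, "twist": 0, "hand": 0.5},
    {"x": 165, "y": -139, "z": 20, "twist": 0, "hand": 0.5},
    {"x": 165, "y": -139, "z": 40, "twist": 0, "hand": 0.5},
    {"x": 165, "y": -139, "z": 50, "twist": 0, "hand": 0.5},
    {"x": 165, "y": -139, "z": 50, "twist": 0, "hand": 0.5},
    {"x": 165, "y": -139, "z": 50, "twist": 0, "hand": 0.5},
  ],
)

```text
time: 5.1
tool_pos: [0.4478, -0.2766, 0.0824]
tool_rot: [-3.142, -0.001, -3.141]
ft_force: [-0.7, 0.2, -1.3]
gripper_width: 0.0571
```

```bash
python3 -c "
from h import *
w=cam('wrist','w3.png');a=state();print(a['tool_pos'],a['ft_force']);heldfit()
"
```

```text
[ 0.44807406 -0.27667349  0.08287313] [ 0.3641524   0.06712257 -0.98656427]
floor n 4272 slope [-0.007  0.002] z0-tcp mm -12.2
rim n 2021 centre rel tcp [-2.3  0.3] enc [array([-5.4, -0.2]), np.float64(33.0)]
```

move_arm(
  series=[
    {"x": 1.2, "y": 0, "z": 4, "twist": 0, "hand": 0.5},
    {"x": 1.2, "y": 0, "z": 7, "twist": 0, "hand": 0.5},
    {"x": 1.2, "y": 0, "z": 9, "twist": 0, "hand": 0.5},
    {"x": 1.2, "y": 0, "z": 11, "twist": 0, "hand": 0.5},
    {"x": 1.2, "y": 0, "z": 13, "twist": 0, "hand": 0.5},
    {"x": 1.2, "y": 0, "z": 13, "twist": 0, "hand": 0.5},
  ],
)

```text
time: 5.75
tool_pos: [0.4461, -0.2767, 0.0693]
tool_rot: [3.141, -0.0, 3.141]
ft_force: [-0.2, 0.0, -1.5]
gripper_width: 0.0572
```

No contact yet. I'll continue slowly.

move_arm(
  series=[
    {"x": 0, "y": 0, "z": 1, "twist": 0, "hand": 0.5},
    {"x": 0, "y": 0, "z": 2, "twist": 0, "hand": 0.5},
    {"x": 0, "y": 0, "z": 3, "twist": 0, "hand": 0.5},
    {"x": 0, "y": 0, "z": 3.5, "twist": 0, "hand": 0.5},
    {"x": 0, "y": 0, "z": 3.5, "twist": 0, "hand": 0.5},
  ],
)

```text
time: 6.25
tool_pos: [0.4462, -0.2767, 0.066]
tool_rot: [3.142, -0.0, 3.141]
ft_force: [0.4, -0.0, -1.9]
gripper_width: 0.0571
```

move_arm(
  series=[
    {"x": 0, "y": 0, "z": 0.5, "twist": 0, "hand": 0.5},
    {"x": 0, "y": 0, "z": 1, "twist": 0, "hand": 0.5},
    {"x": 0, "y": 0, "z": 1.5, "twist": 0, "hand": 0.5},
    {"x": 0, "y": 0, "z": 1.5, "twist": 0, "hand": 0.5},
  ],
)

```text
time: 6.65
tool_pos: [0.4463, -0.2767, 0.0653]
tool_rot: [-3.141, 0.0, -3.142]
ft_force: [-2.1, 2.9, 6.8]
gripper_width: 0.0574
```

Contact came at the predicted seated height. Release and back off straight up.

move_arm(
  series=[
    {"x": 0, "y": 0, "z": 0, "twist": 0, "hand": 0.8},
    {"x": 0, "y": 0, "z": 0, "twist": 0, "hand": 0.8},
    {"x": 0, "y": 0, "z": 0, "twist": 0, "hand": 0.8},
    {"x": 0, "y": 0, "z": -40, "twist": 0, "hand": 0.85},
    {"x": 0, "y": 0, "z": -90, "twist": 0, "hand": 1},
    {"x": 0, "y": 0, "z": -140, "twist": 0, "hand": 1},
    {"x": 0, "y": 0, "z": -180, "twist": 0, "hand": 1},
    {"x": 0, "y": 0, "z": -180, "twist": 0, "hand": 1},
    {"x": 0, "y": 0, "z": -180, "twist": 0, "hand": 1},
  ],
)

```text
time: 7.55
tool_pos: [0.4466, -0.2767, 0.2455]
tool_rot: [-3.141, 0.003, 3.141]
ft_force: [-0.0, 0.5, -1.9]
gripper_width: 0.0876
```

```bash
python3 -c "
from h import *
wfit(.4446,-.2764,.066)
s=np.load('last_wrist.npz');W=cloud(s);x=W[(np.hypot(W[...,0]-.4446,W[...,1]+.2764)<.02)];print('floor z',np.nanmedian(x[:,2]))
"
```

```text
fit [ 444.3 -276.4] 28.9 n 693 z 0.0653 ellipse? [[444.3, -276.4], [57.1, 57.3]] tool [ 445.9 -276.5  244.2] dtool 1.7 0.1 t 7.6
floor z 0.05364463566057093
```

The pan is home (rim z 65.3 by a sensor that reads about 0.6 low, centre within 0.3 mm of the collar). Fine sieve next.

move_arm(
  series=[
    {"x": -164, "y": 462, "z": 0, "twist": 0, "hand": 1},
    {"x": -164, "y": 462, "z": 0, "twist": 0, "hand": 1},
    {"x": -164, "y": 462, "z": 0, "twist": 0, "hand": 1},
    {"x": -164, "y": 462, "z": 0, "twist": 0, "hand": 1},
    {"x": -164, "y": 462, "z": 0, "twist": 0, "hand": 1},
    {"x": -164, "y": 462, "z": 0, "twist": 0, "hand": 1},
    {"x": -164, "y": 462, "z": 0, "twist": 0, "hand": 1},
    {"x": -164, "y": 462, "z": 0, "twist": 0, "hand": 1},
    {"x": -164, "y": 462, "z": 0, "twist": 0, "hand": 1},
    {"x": -164, "y": 462, "z": 0, "twist": 0, "hand": 1},
    {"x": -164, "y": 462, "z": 0, "twist": 0, "hand": 1},
    {"x": -164, "y": 462, "z": 0, "twist": 0, "hand": 1},
  ],
)

```text
time: 8.8
tool_pos: [0.6097, 0.1859, 0.2418]
tool_rot: [-3.139, -0.004, -3.14]
ft_force: [-0.8, -0.2, -0.8]
gripper_width: 0.0876
```

```bash
python3 -c "
from h import *
wfit(.610,.186,.035)
s=np.load('last_wrist.npz');cv2.imwrite('pics/w4.png',s['pixels'])
"
```

```text
fit [609.8 187.1] 28.9 n 598 z 0.0341 ellipse? [[609.8, 187.1], [57.1, 57.3]] tool [609.6 185.  242.5] dtool -0.2 2.1 t 8.8
```

View pics/w4.png

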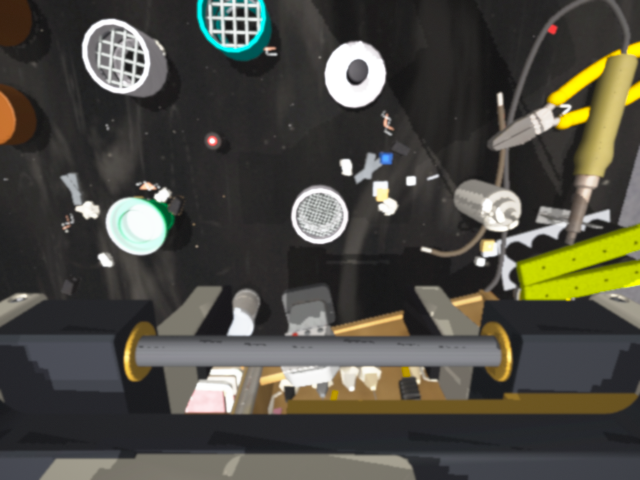

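The fine sieve is at (320,215), with only low debris near (380,190), off the finger path. Descend and grip.

move_arm(
  series=[
    {"x": 0, "y": 2, "z": 50, "twist": 0, "hand": 0.82},
    {"x": 0, "y": 2, "z": 100, "twist": 0, "hand": 0.82},
    {"x": 0, "y": 2, "z": 150, "twist": 0, "hand": 0.82},
    {"x": 0, "y": 2, "z": 185, "twist": 0, "hand": 0.82},
    {"x": 0, "y": 2, "z": 200, "twist": 0, "hand": 0.82},
    {"x": 0, "y": 2, "z": 207.5, "twist": 0, "hand": 0.82},
    {"x": 0, "y": 2, "z": 207.5, "twist": 0, "hand": 0.82},
    {"x": 0, "y": 2, "z": 207.5, "twist": 0, "hand": 0.5},
    {"x": 0, "y": 2, "z": 207.5, "twist": 0, "hand": 0.5},
    {"x": 0, "y": 2, "z": 207.5, "twist": 0, "hand": 0.5},
    {"x": 0, "y": 2, "z": 207.5, "twist": 0, "hand": 0.5},
    {"x": 0, "y": 2, "z": 207.5, "twist": 0, "hand": 0.5},
  ],
)

```text
time: 10.05
tool_pos: [0.6112, 0.1875, 0.0386]
tool_rot: [3.141, 0.002, -3.141]
ft_force: [-0.8, -1.1, 6.5]
gripper_width: 0.0579
```

move_arm(
  series=[
    {"x": 0, "y": 0, "z": -10, "twist": 0, "hand": 0.5},
    {"x": 0, "y": 0, "z": -40, "twist": 0, "hand": 0.5},
    {"x": 0, "y": 0, "z": -90, "twist": 0, "hand": 0.5},
    {"x": 0, "y": 0, "z": -130, "twist": 0, "hand": 0.5},
    {"x": 0, "y": 0, "z": -130, "twist": 0, "hand": 0.5},
    {"x": 0, "y": 0, "z": -130, "twist": 0, "hand": 0.5},
  ],
)

```text
time: 10.65
tool_pos: [0.6105, 0.1876, 0.1687]
tool_rot: [3.14, 0.002, 3.141]
ft_force: [-1.4, 0.4, -2.2]
gripper_width: 0.0574
```

```bash
python3 -c "
from h import *
cam('wrist');a=state();print(a['tool_pos'],a['tool_rot'],a['ft_force'],a['gripper_width']);heldfit()"
```

```text
[0.60977736 0.18718643 0.16711311] [ 3.14101831e+00 -3.50116249e-04  3.14111174e+00] [-0.21739002 -0.2689936  -0.85905064] 0.05798335730856228
floor n 2485 slope [-0.002  0.003] z0-tcp mm -14.6
rim n 1835 centre rel tcp [-0.7  0.7] enc [array([-1.6, -1.6]), np.float64(32.0)]
```

move_arm(
  series=[
    {"x": 165, "y": -464, "z": 0, "twist": 0, "hand": 0.5},
    {"x": 165, "y": -464, "z": 0, "twist": 0, "hand": 0.5},
    {"x": 165, "y": -464, "z": 0, "twist": 0, "hand": 0.5},
    {"x": 165, "y": -464, "z": 0, "twist": 0, "hand": 0.5},
    {"x": 165, "y": -464, "z": 0, "twist": 0, "hand": 0.5},
    {"x": 165, "y": -464, "z": 0, "twist": 0, "hand": 0.5},
    {"x": 165, "y": -464, "z": 0, "twist": 0, "hand": 0.5},
    {"x": 165, "y": -464, "z": 0, "twist": 0, "hand": 0.5},
    {"x": 165, "y": -464, "z": 0, "twist": 0, "hand": 0.5},
    {"x": 165, "y": -464, "z": 0, "twist": 0, "hand": 0.5},
    {"x": 165, "y": -464, "z": 0, "twist": 0, "hand": 0.5},
    {"x": 165, "y": -464, "z": 0, "twist": 0, "hand": 0.5},
  ],
)

```text
time: 11.9
tool_pos: [0.4438, -0.2774, 0.1656]
tool_rot: [3.141, -0.003, 3.138]
ft_force: [0.4, 0.2, -1.6]
gripper_width: 0.0576
```

move_arm(
  series=[
    {"x": 0, "y": 0, "z": 30, "twist": 0, "hand": 0.5},
    {"x": 0, "y": 0, "z": 50, "twist": 0, "hand": 0.5},
    {"x": 0, "y": 0, "z": 56, "twist": 0, "hand": 0.5},
    {"x": 0, "y": 0, "z": 56, "twist": 0, "hand": 0.5},
    {"x": 0, "y": 0, "z": 56, "twist": 0, "hand": 0.5},
  ],
)

```text
time: 12.4
tool_pos: [0.4461, -0.2763, 0.1117]
tool_rot: [-3.141, 0.0, -3.14]
ft_force: [-0.1, -0.3, -1.4]
gripper_width: 0.0578
```

```bash
python3 -c "
from h import *
cam('wrist');a=state();print(a['tool_pos'],a['tool_rot'],a['ft_force'],a['gripper_width']);heldfit(-.0146)"
```

```text
[ 0.44620207 -0.27648231  0.11195174] [-3.14111575e+00  1.19758658e-03 -3.14071848e+00] [-0.87222443 -0.33997315 -0.96597317] 0.05772779048414104
floor n 2483 slope [-0.004 -0.002] z0-tcp mm -16.5
rim n 1899 centre rel tcp [-1.7  0.4] enc [array([-2.4, -1.6]), np.float64(31.7)]
```

move_arm(
  series=[
    {"x": 0.4, "y": 0, "z": 4, "twist": 0, "hand": 0.5},
    {"x": 0.4, "y": 0, "z": 7, "twist": 0, "hand": 0.5},
    {"x": 0.4, "y": 0, "z": 9, "twist": 0, "hand": 0.5},
    {"x": 0.4, "y": 0, "z": 11, "twist": 0, "hand": 0.5},
    {"x": 0.4, "y": 0, "z": 13, "twist": 0, "hand": 0.5},
    {"x": 0.4, "y": 0, "z": 13, "twist": 0, "hand": 0.5},
  ],
)

```text
time: 13.05
tool_pos: [0.4447, -0.2767, 0.0977]
tool_rot: [3.141, -0.0, 3.141]
ft_force: [-0.2, 0.4, -1.6]
gripper_width: 0.0576
```

move_arm(
  series=[
    {"x": 0, "y": 0, "z": 0.5, "twist": 0, "hand": 0.5},
    {"x": 0, "y": 0, "z": 1, "twist": 0, "hand": 0.5},
    {"x": 0, "y": 0, "z": 1.5, "twist": 0, "hand": 0.5},
    {"x": 0, "y": 0, "z": 1.5, "twist": 0, "hand": 0.5},
  ],
)

```text
time: 13.45
tool_pos: [0.4449, -0.2767, 0.0965]
tool_rot: [3.142, -0.0, 3.141]
ft_force: [-0.1, 0.2, -0.5]
gripper_width: 0.0578
```

move_arm(
  series=[
    {"x": 0, "y": 0, "z": 0.5, "twist": 0, "hand": 0.5},
    {"x": 0, "y": 0, "z": 1, "twist": 0, "hand": 0.5},
    {"x": 0, "y": 0, "z": 1.5, "twist": 0, "hand": 0.5},
    {"x": 0, "y": 0, "z": 1.5, "twist": 0, "hand": 0.5},
  ],
)

```text
time: 13.85
tool_pos: [0.4449, -0.2767, 0.0955]
tool_rot: [-3.141, 0.0, -3.142]
ft_force: [-2.7, 1.0, 3.9]
gripper_width: 0.058
```

move_arm(
  series=[
    {"x": 0, "y": 0, "z": 0.5, "twist": 0, "hand": 0.5},
    {"x": 0, "y": 0, "z": 0.5, "twist": 0, "hand": 0.5},
    {"x": 0, "y": 0, "z": 0, "twist": 0, "hand": 0.8},
    {"x": 0, "y": 0, "z": 0, "twist": 0, "hand": 0.8},
    {"x": 0, "y": 0, "z": 0, "twist": 0, "hand": 0.8},
    {"x": 0, "y": 0, "z": -40, "twist": 0, "hand": 0.85},
    {"x": 0, "y": 0, "z": -90, "twist": 0, "hand": 1},
    {"x": 0, "y": 0, "z": -140, "twist": 0, "hand": 1},
    {"x": 0, "y": 0, "z": -170, "twist": 0, "hand": 1},
    {"x": 0, "y": 0, "z": -170, "twist": 0, "hand": 1},
    {"x": 0, "y": 0, "z": -170, "twist": 0, "hand": 1},
  ],
)

```text
time: 14.95
tool_pos: [0.4451, -0.2766, 0.2655]
tool_rot: [3.142, 0.002, 3.141]
ft_force: [-1.2, -0.4, -0.5]
gripper_width: 0.0877
```

```bash
python3 -c "
from h import *
wfit(.4446,-.2764,.092)
t=cam('top');W=cloud(t);print(rimfit(t,(433,290),.085,.1,30))
"
```

```text
fit [ 443.8 -276.1] 29.2 n 705 z 0.0914 ellipse? [[443.7, -276.5], [57.0, 57.7]] tool [ 444.5 -276.5  264.5] dtool 0.7 0.4 t 15.0
(array([ 443.7, -278.5]), 29.1, np.float64(90.9), 69, array([ 438. , -287.2]), array([35.9, 58. ]))
```

The fine sieve is home (rim z 91.4, centre within 0.6 mm of the pan). Coarse sieve next.

move_arm(
  series=[
    {"x": -20, "y": 285, "z": 0, "twist": 0, "hand": 1},
    {"x": -20, "y": 285, "z": 0, "twist": 0, "hand": 1},
    {"x": -20, "y": 285, "z": 0, "twist": 0, "hand": 1},
    {"x": -20, "y": 285, "z": 0, "twist": 0, "hand": 1},
    {"x": -20, "y": 285, "z": 0, "twist": 0, "hand": 1},
    {"x": -20, "y": 285, "z": 15, "twist": 0, "hand": 1},
    {"x": -20, "y": 285, "z": 15, "twist": 0, "hand": 1},
    {"x": -20, "y": 285, "z": 15, "twist": 0, "hand": 1},
    {"x": -20, "y": 285, "z": 15, "twist": 0, "hand": 1},
  ],
)

```text
time: 15.95
tool_pos: [0.4647, 0.0077, 0.2495]
tool_rot: [-3.141, -0.001, 3.141]
ft_force: [-0.8, 0.7, 0.3]
gripper_width: 0.0876
```

```bash
python3 -c "
from h import *
wfit(.464,.008,.047)
s=np.load('last_wrist.npz');cv2.imwrite('pics/w5.png',s['pixels'][60:340,120:520])
"
```

```text
fit [464.1   8.7] 29.0 n 604 z 0.0463 ellipse? [[464.0, 8.7], [57.2, 57.4]] tool [464.8   7.5 249.8] dtool 0.7 1.3 t 16.0
```

View pics/w5.png

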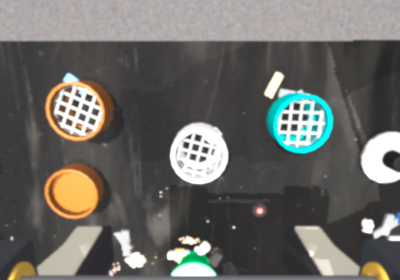

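The bare-metal coarse sieve is at crop (199,153) with clear space at both jaws. Descend, grip and lift.

move_arm(
  series=[
    {"x": 0.7, "y": 1.2, "z": 50, "twist": 0, "hand": 0.82},
    {"x": 0.7, "y": 1.2, "z": 100, "twist": 0, "hand": 0.82},
    {"x": 0.7, "y": 1.2, "z": 150, "twist": 0, "hand": 0.82},
    {"x": 0.7, "y": 1.2, "z": 185, "twist": 0, "hand": 0.82},
    {"x": 0.7, "y": 1.2, "z": 202, "twist": 0, "hand": 0.82},
    {"x": 0.7, "y": 1.2, "z": 208, "twist": 0, "hand": 0.82},
    {"x": 0.7, "y": 1.2, "z": 208, "twist": 0, "hand": 0.82},
    {"x": 0.7, "y": 1.2, "z": 208, "twist": 0, "hand": 0.5},
    {"x": 0.7, "y": 1.2, "z": 208, "twist": 0, "hand": 0.5},
    {"x": 0.7, "y": 1.2, "z": 208, "twist": 0, "hand": 0.5},
    {"x": 0.7, "y": 1.2, "z": 208, "twist": 0, "hand": 0.5},
    {"x": 0.7, "y": 1.2, "z": 208, "twist": 0, "hand": 0.5},
  ],
)

```text
time: 17.2
tool_pos: [0.4651, 0.0097, 0.0432]
tool_rot: [3.141, 0.002, -3.141]
ft_force: [-1.2, -2.0, 7.9]
gripper_width: 0.0571
```

move_arm(
  series=[
    {"x": 0, "y": 0, "z": -10, "twist": 0, "hand": 0.5},
    {"x": 0, "y": 0, "z": -40, "twist": 0, "hand": 0.5},
    {"x": 0, "y": 0, "z": -90, "twist": 0, "hand": 0.5},
    {"x": 0, "y": 0, "z": -140, "twist": 0, "hand": 0.5},
    {"x": 0, "y": 0, "z": -170, "twist": 0, "hand": 0.5},
    {"x": 0, "y": 0, "z": -170, "twist": 0, "hand": 0.5},
    {"x": 0, "y": 0, "z": -170, "twist": 0, "hand": 0.5},
  ],
)

```text
time: 17.9
tool_pos: [0.464, 0.0097, 0.213]
tool_rot: [3.14, 0.002, 3.141]
ft_force: [-0.4, 0.2, -1.9]
gripper_width: 0.0573
```

```bash
python3 -c "
from h import *
cam('wrist');a=state();print(a['tool_pos'],a['tool_rot'],a['ft_force'],a['gripper_width']);heldfit(-.006,.005)"
```

```text
[0.46350301 0.0094428  0.21184045] [ 3.14104287e+00 -3.91615458e-04  3.14115211e+00] [-0.39076742  0.03334387 -1.53596945] 0.05706231502447123
floor n 1632 slope [-0.008  0.002] z0-tcp mm -7.2
rim n 2266 centre rel tcp [-0.7  0.5] enc [array([-4.1, -0.3]), np.float64(33.3)]
```

move_arm(
  series=[
    {"x": 19, "y": -286, "z": 0, "twist": 0, "hand": 0.5},
    {"x": 19, "y": -286, "z": 0, "twist": 0, "hand": 0.5},
    {"x": 19, "y": -286, "z": 0, "twist": 0, "hand": 0.5},
    {"x": 19, "y": -286, "z": 0, "twist": 0, "hand": 0.5},
    {"x": 19, "y": -286, "z": 0, "twist": 0, "hand": 0.5},
    {"x": 19, "y": -286, "z": 0, "twist": 0, "hand": 0.5},
    {"x": 19, "y": -286, "z": 0, "twist": 0, "hand": 0.5},
    {"x": 19, "y": -286, "z": 35, "twist": 0, "hand": 0.5},
    {"x": 19, "y": -286, "z": 60, "twist": 0, "hand": 0.5},
    {"x": 19, "y": -286, "z": 70, "twist": 0, "hand": 0.5},
    {"x": 19, "y": -286, "z": 70, "twist": 0, "hand": 0.5},
    {"x": 19, "y": -286, "z": 70, "twist": 0, "hand": 0.5},
  ],
)

```text
time: 19.15
tool_pos: [0.4456, -0.2764, 0.1425]
tool_rot: [-3.141, -0.0, -3.141]
ft_force: [-1.0, -0.2, -0.8]
gripper_width: 0.0571
```

```bash
python3 -c "
from h import *
cam('wrist');a=state();print(a['tool_pos'],a['tool_rot'],a['ft_force'],a['gripper_width']);heldfit(-.006,.005)"
```

```text
[ 0.44598743 -0.27647561  0.14301182] [-3.14103143e+00  1.03726541e-03 -3.14098980e+00] [-0.00269697 -0.42669398 -0.73043361] 0.0573735673976566
floor n 1583 slope [-0.014 -0.001] z0-tcp mm -8.9
rim n 2271 centre rel tcp [-1.6  0.4] enc [array([-5.,  0.]), np.float64(33.0)]
```

move_arm(
  series=[
    {"x": 0.5, "y": 0, "z": 4, "twist": 0, "hand": 0.5},
    {"x": 0.5, "y": 0, "z": 7, "twist": 0, "hand": 0.5},
    {"x": 0.5, "y": 0, "z": 9, "twist": 0, "hand": 0.5},
    {"x": 0.5, "y": 0, "z": 11, "twist": 0, "hand": 0.5},
    {"x": 0.5, "y": 0, "z": 13, "twist": 0, "hand": 0.5},
    {"x": 0.5, "y": 0, "z": 13, "twist": 0, "hand": 0.5},
  ],
)

```text
time: 19.8
tool_pos: [0.4445, -0.2765, 0.1288]
tool_rot: [3.141, -0.0, 3.141]
ft_force: [-0.3, 0.2, -1.6]
gripper_width: 0.0571
```

move_arm(
  series=[
    {"x": 0, "y": 0, "z": 0.5, "twist": 0, "hand": 0.5},
    {"x": 0, "y": 0, "z": 1, "twist": 0, "hand": 0.5},
    {"x": 0, "y": 0, "z": 1.5, "twist": 0, "hand": 0.5},
    {"x": 0, "y": 0, "z": 1.5, "twist": 0, "hand": 0.5},
  ],
)

```text
time: 20.2
tool_pos: [0.4447, -0.2765, 0.1275]
tool_rot: [3.142, -0.0, 3.141]
ft_force: [-0.3, 1.0, -0.3]
gripper_width: 0.0568
```

move_arm(
  series=[
    {"x": 0, "y": 0, "z": 0.5, "twist": 0, "hand": 0.5},
    {"x": 0, "y": 0, "z": 1, "twist": 0, "hand": 0.5},
    {"x": 0, "y": 0, "z": 1, "twist": 0, "hand": 0.5},
  ],
)

```text
time: 20.5
tool_pos: [0.4447, -0.2765, 0.1265]
tool_rot: [3.142, -0.0, 3.141]
ft_force: [1.0, -0.1, -1.7]
gripper_width: 0.0572
```

move_arm(
  series=[
    {"x": 0, "y": 0, "z": 0.5, "twist": 0, "hand": 0.5},
    {"x": 0, "y": 0, "z": 1, "twist": 0, "hand": 0.5},
    {"x": 0, "y": 0, "z": 1.3, "twist": 0, "hand": 0.5},
    {"x": 0, "y": 0, "z": 1.3, "twist": 0, "hand": 0.5},
  ],
)

```text
time: 20.9
tool_pos: [0.4448, -0.2766, 0.1262]
tool_rot: [-3.141, 0.001, -3.142]
ft_force: [-3.4, 2.4, 8.4]
gripper_width: 0.0572
```

move_arm(
  series=[
    {"x": 0, "y": 0, "z": -0.5, "twist": 0, "hand": 0.8},
    {"x": 0, "y": 0, "z": -0.5, "twist": 0, "hand": 0.8},
    {"x": 0, "y": 0, "z": -0.5, "twist": 0, "hand": 0.8},
    {"x": 0, "y": 0, "z": -40, "twist": 0, "hand": 0.85},
    {"x": 0, "y": 0, "z": -90, "twist": 0, "hand": 1},
    {"x": 0, "y": 0, "z": -140, "twist": 0, "hand": 1},
    {"x": 0, "y": 0, "z": -170, "twist": 0, "hand": 1},
    {"x": 0, "y": 0, "z": -170, "twist": 0, "hand": 1},
    {"x": 0, "y": 0, "z": -170, "twist": 0, "hand": 1},
  ],
)

```text
time: 21.8
tool_pos: [0.4448, -0.2764, 0.2957]
tool_rot: [3.142, 0.002, 3.141]
ft_force: [-0.6, -0.9, -0.9]
gripper_width: 0.0876
```

```bash
python3 -c "
from h import *
wfit(.4446,-.2764,.130)
"
```

```text
fit [ 443.6 -276.5] 28.9 n 739 z 0.1293 ellipse? [[443.6, -276.2], [57.1, 57.3]] tool [ 444.3 -276.3  294.6] dtool 0.7 -0.2 t 21.9
```

The coarse sieve is home (rim z 129.3, centred). Lid next.

move_arm(
  series=[
    {"x": -30, "y": 497, "z": 0, "twist": 0, "hand": 1},
    {"x": -30, "y": 497, "z": 0, "twist": 0, "hand": 1},
    {"x": -30, "y": 497, "z": 0, "twist": 0, "hand": 1},
    {"x": -30, "y": 497, "z": 0, "twist": 0, "hand": 1},
    {"x": -30, "y": 497, "z": 0, "twist": 0, "hand": 1},
    {"x": -30, "y": 497, "z": 0, "twist": 0, "hand": 1},
    {"x": -30, "y": 497, "z": 0, "twist": 0, "hand": 0.6},
    {"x": -30, "y": 497, "z": 40, "twist": 0, "hand": 0.6},
    {"x": -30, "y": 497, "z": 50, "twist": 0, "hand": 0.6},
    {"x": -30, "y": 497, "z": 50, "twist": 0, "hand": 0.6},
    {"x": -30, "y": 497, "z": 50, "twist": 0, "hand": 0.6},
    {"x": -30, "y": 497, "z": 50, "twist": 0, "hand": 0.6},
  ],
)

```text
time: 23.05
tool_pos: [0.4739, 0.2211, 0.2427]
tool_rot: [-3.138, -0.004, -3.14]
ft_force: [-0.3, -0.5, 0.5]
gripper_width: 0.0529
```

```bash
python3 -c "
from h import *
wfit(.475,.221,.017,tol=.006)
wfit(.475,.221,.043,tol=.004,R=.02,bright=-1)
"
```

```text
fit [473.6 221.4] 28.8 n 1786 z 0.0164 ellipse? [[473.5, 221.3], [57.0, 57.3]] tool [474.2 220.3 243.7] dtool 0.6 1.2 t 23.1
fit [473.5 221.1] 10.0 n 293 z 0.0424 ellipse? [[473.5, 221.2], [19.0, 19.7]] tool [474.5 219.8 244.5] dtool 1.0 1.3 t 23.1
```

move_arm(
  series=[
    {"x": 1, "y": 0.7, "z": 50, "twist": 0, "hand": 0.6},
    {"x": 1, "y": 0.7, "z": 100, "twist": 0, "hand": 0.6},
    {"x": 1, "y": 0.7, "z": 150, "twist": 0, "hand": 0.6},
    {"x": 1, "y": 0.7, "z": 185, "twist": 0, "hand": 0.6},
    {"x": 1, "y": 0.7, "z": 200, "twist": 0, "hand": 0.6},
    {"x": 1, "y": 0.7, "z": 203, "twist": 0, "hand": 0.6},
    {"x": 1, "y": 0.7, "z": 203, "twist": 0, "hand": 0.6},
    {"x": 1, "y": 0.7, "z": 203, "twist": 0, "hand": 0.6},
  ],
)

```text
time: 23.95
tool_pos: [0.4747, 0.2213, 0.0437]
tool_rot: [3.14, 0.002, 3.141]
ft_force: [0.2, 0.3, 0.6]
gripper_width: 0.0526
```

move_arm(
  series=[
    {"x": 0.5, "y": 0, "z": 3.5, "twist": 0, "hand": 0.6},
    {"x": 0.5, "y": 0, "z": 3.5, "twist": 0, "hand": 0.1},
    {"x": 0.5, "y": 0, "z": 3.5, "twist": 0, "hand": 0.1},
    {"x": 0.5, "y": 0, "z": 3.5, "twist": 0, "hand": 0.1},
    {"x": 0.5, "y": 0, "z": 3.5, "twist": 0, "hand": 0.1},
    {"x": 0.5, "y": 0, "z": 3.5, "twist": 0, "hand": 0.1},
    {"x": 0.5, "y": 0, "z": 3.5, "twist": 0, "hand": 0.1},
  ],
)

```text
time: 24.65
tool_pos: [0.4733, 0.2213, 0.0388]
tool_rot: [3.142, 0.0, 3.141]
ft_force: [-0.3, 0.1, 1.5]
gripper_width: 0.0189
```

move_arm(
  series=[
    {"x": 0, "y": 0, "z": -10, "twist": 0, "hand": 0.1},
    {"x": 0, "y": 0, "z": -40, "twist": 0, "hand": 0.1},
    {"x": 0, "y": 0, "z": -90, "twist": 0, "hand": 0.1},
    {"x": 0, "y": 0, "z": -140, "twist": 0, "hand": 0.1},
    {"x": 0, "y": 0, "z": -180, "twist": 0, "hand": 0.1},
    {"x": 0, "y": 0, "z": -180, "twist": 0, "hand": 0.1},
    {"x": 0, "y": 0, "z": -180, "twist": 0, "hand": 0.1},
  ],
)

```text
time: 25.35
tool_pos: [0.4733, 0.2214, 0.2204]
tool_rot: [3.139, 0.002, 3.141]
ft_force: [-0.1, 0.4, -2.1]
gripper_width: 0.019
```

```bash
python3 -c "
from h import *
s=cam('wrist','w6.png');a=state();print(a['tool_pos'],a['tool_rot'],a['ft_force'],a['gripper_width'])
W=cloud(s);t=a['tool_pos'];d=W-t;m=(np.hypot(d[...,0],d[...,1])<.033)&(abs(d[...,2]+.023)<.008)&(s['pixels'].min(-1)>100)
P=d[m];A=np.c_[P[:,:2],np.ones(len(P))];print(len(P),np.linalg.lstsq(A,P[:,2],rcond=None)[0].round(4),P.min(0),P.max(0))
cv2.imwrite('pics/w6c.png',s['pixels'][150:400,120:520])
"
```

```text
[0.47280872 0.22089569 0.21897459] [ 3.14107112e+00 -1.57105453e-04  3.14111701e+00] [ 0.22626696 -0.01759681 -1.94702123] 0.01925410203381845
3585 [ 0.0999  0.0021 -0.0198] [-0.02772568 -0.02792609 -0.02957567] [ 0.02246629  0.02931196 -0.01517009]
```

View pics/w6c.png

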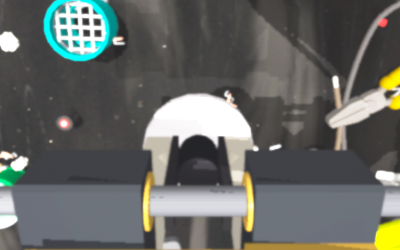

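The lid is held by the grip (disc top edge at (200,100)). The 0.10 slope may come from finger pixels, so I'll check it on the disc alone.

```bash
python3 -c "
from h import *
s=np.load('last_wrist.npz');t=state()['tool_pos'];W=cloud(s);d=(W-t)*1000
r=np.hypot(d[...,0],d[...,1])
for a,b in[(-29,-25),(-25,-21),(-21,-17),(-17,-13),(-13,-9),(-9,-3),(-3,5),(5,15)]:
  m=(d[...,0]>a)&(d[...,0]<b)&(r<28)&(abs(d[...,2]+22)<12)&(abs(d[...,1])<30)
  m1=m&(abs(d[...,1])<8);m2=m&(abs(d[...,1])>20)
  print(a,m.sum(),np.median(d[m][:,2]).round(1),'mid',np.median(d[m1][:,2]).round(1),'out',np.median(d[m2][:,2]).round(1) if m2.any() else '')
s=cam('side');T=np.array(s['T']);p=T[:3,:3].T@(t-[0,0,.02]-T[:3,3]);u=int(s['cx']-s['fx']*p[0]/p[2]);v=int(s['cy']+s['fy']*p[1]/p[2]);print(u,v)
cv2.imwrite('pics/s3.png',cv2.resize(s['pixels'][v-40:v+35,u-50:u+50],None,fx=6,fy=6,interpolation=cv2.INTER_CUBIC))
"
```

```text
-29 311 -22.7 mid -22.5 out 
-25 551 -21.3 mid -20.9 out 
-21 626 -21.1 mid -20.9 out -21.8
-17 674 -20.9 mid -20.9 out -21.6
-13 885 -20.7 mid -20.8 out -20.8
-9 879 -20.2 mid -16.9 out -21.1
-3 44 -16.1 mid nan out -22.5
5 0 nan mid nan out 
295 154
  return _methods._mean(a, axis=axis, dtype=dtype,
  ret = ret.dtype.type(ret / rcount)
```

View pics/s3.png

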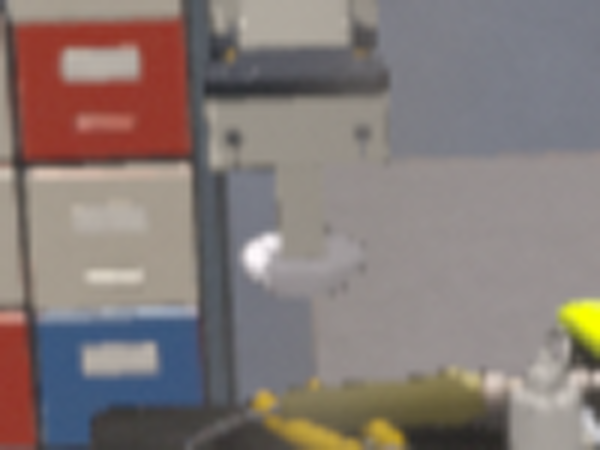

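The disc is level (constant -20.9 mm across the middle), and the side view shows it upright. Carry it over.

move_arm(
  series=[
    {"x": 29.5, "y": -498, "z": 0, "twist": 0, "hand": 0.1},
    {"x": 29.5, "y": -498, "z": 0, "twist": 0, "hand": 0.1},
    {"x": 29.5, "y": -498, "z": 0, "twist": 0, "hand": 0.1},
    {"x": 29.5, "y": -498, "z": 0, "twist": 0, "hand": 0.1},
    {"x": 29.5, "y": -498, "z": 0, "twist": 0, "hand": 0.1},
    {"x": 29.5, "y": -498, "z": 0, "twist": 0, "hand": 0.1},
    {"x": 29.5, "y": -498, "z": 0, "twist": 0, "hand": 0.1},
    {"x": 29.5, "y": -498, "z": 0, "twist": 0, "hand": 0.1},
    {"x": 29.5, "y": -498, "z": 0, "twist": 0, "hand": 0.1},
    {"x": 29.5, "y": -498, "z": 0, "twist": 0, "hand": 0.1},
    {"x": 29.5, "y": -498, "z": 0, "twist": 0, "hand": 0.1},
    {"x": 29.5, "y": -498, "z": 0, "twist": 0, "hand": 0.1},
  ],
)

```text
time: 26.65
tool_pos: [0.4423, -0.2778, 0.2169]
tool_rot: [3.141, -0.004, 3.138]
ft_force: [-0.2, -0.7, -1.1]
gripper_width: 0.0187
```

move_arm(
  series=[
    {"x": 0, "y": 0, "z": 30, "twist": 0, "hand": 0.1},
    {"x": 0, "y": 0, "z": 43, "twist": 0, "hand": 0.1},
    {"x": 0, "y": 0, "z": 43, "twist": 0, "hand": 0.1},
    {"x": 0, "y": 0, "z": 43, "twist": 0, "hand": 0.1},
    {"x": 0, "y": 0, "z": 43, "twist": 0, "hand": 0.1},
  ],
)

```text
time: 27.15
tool_pos: [0.4445, -0.2763, 0.1766]
tool_rot: [-3.141, 0.001, -3.14]
ft_force: [-0.1, -0.2, -0.2]
gripper_width: 0.0191
```

```bash
python3 -c "
from h import *
s=cam('wrist');a=state();t=a['tool_pos'];print(t,a['tool_rot'],a['ft_force'],a['gripper_width'])
d=(cloud(s)-t)*1000;m=(np.hypot(d[...,0],d[...,1])<33)&(abs(d[...,2]+21.5)<5)&(s['pixels'].min(-1)>100)&(d[...,0]<-5)
Q=d[m];o=Q[np.hypot(Q[:,0],Q[:,1])>0]
h=cv2.convexHull(Q[:,:2].astype(np.float32))[:,0];h=h[h[:,0]<-10]
from scipy.optimize import least_squares
print(len(h),least_squares(lambda p:np.hypot(h[:,0]-p[0],h[:,1]-p[1])-28.7,[0,0],loss='soft_l1').x)
"
```

```text
[ 0.44444546 -0.27646308  0.17673055] [-3.14111809e+00  1.46513097e-03 -3.14067432e+00] [ 0.2768239  -0.61822346 -0.52515302] 0.0191238524181379
25 [0.39313053 0.40737426]
```

Aligned within about 1 mm. Lower gently from 176.7 towards the expected 160.

move_arm(
  series=[
    {"x": 0.6, "y": 0, "z": 4, "twist": 0, "hand": 0.1},
    {"x": 0.6, "y": 0, "z": 7, "twist": 0, "hand": 0.1},
    {"x": 0.6, "y": 0, "z": 9, "twist": 0, "hand": 0.1},
    {"x": 0.6, "y": 0, "z": 11, "twist": 0, "hand": 0.1},
    {"x": 0.6, "y": 0, "z": 13, "twist": 0, "hand": 0.1},
    {"x": 0.6, "y": 0, "z": 13, "twist": 0, "hand": 0.1},
  ],
)

```text
time: 27.8
tool_pos: [0.4429, -0.2768, 0.1624]
tool_rot: [3.141, -0.001, 3.141]
ft_force: [0.1, 0.1, -0.4]
gripper_width: 0.0192
```

move_arm(
  series=[
    {"x": 0, "y": 0, "z": 0.5, "twist": 0, "hand": 0.1},
    {"x": 0, "y": 0, "z": 1, "twist": 0, "hand": 0.1},
    {"x": 0, "y": 0, "z": 1.5, "twist": 0, "hand": 0.1},
    {"x": 0, "y": 0, "z": 1.5, "twist": 0, "hand": 0.1},
  ],
)

```text
time: 28.2
tool_pos: [0.4431, -0.2768, 0.1612]
tool_rot: [3.142, -0.0, 3.141]
ft_force: [1.2, -0.8, -0.5]
gripper_width: 0.0197
```

move_arm(
  series=[
    {"x": 0, "y": 0, "z": 0.5, "twist": 0, "hand": 0.1},
    {"x": 0, "y": 0, "z": 1, "twist": 0, "hand": 0.1},
    {"x": 0, "y": 0, "z": 1, "twist": 0, "hand": 0.1},
  ],
)

```text
time: 28.5
tool_pos: [0.443, -0.2768, 0.1602]
tool_rot: [3.142, -0.0, 3.141]
ft_force: [0.4, -0.4, -0.4]
gripper_width: 0.019
```

move_arm(
  series=[
    {"x": 0, "y": 0, "z": 0.5, "twist": 0, "hand": 0.1},
    {"x": 0, "y": 0, "z": 1, "twist": 0, "hand": 0.1},
    {"x": 0, "y": 0, "z": 1, "twist": 0, "hand": 0.1},
  ],
)

```text
time: 28.8
tool_pos: [0.4432, -0.2769, 0.1598]
tool_rot: [-3.141, 0.0, -3.142]
ft_force: [-1.7, 1.3, 5.5]
gripper_width: 0.0192
```

Seated with 5.5 N. Release, rise and check.

move_arm(
  series=[
    {"x": 0, "y": 0, "z": -0.3, "twist": 0, "hand": 0.5},
    {"x": 0, "y": 0, "z": -0.3, "twist": 0, "hand": 0.5},
    {"x": 0, "y": 0, "z": -0.3, "twist": 0, "hand": 0.5},
    {"x": 0, "y": 0, "z": -30, "twist": 0, "hand": 0.6},
    {"x": 0, "y": 0, "z": -80, "twist": 0, "hand": 0.6},
    {"x": 0, "y": 0, "z": -130, "twist": 0, "hand": 0.6},
    {"x": 0, "y": 0, "z": -150, "twist": 0, "hand": 0.6},
    {"x": 0, "y": 0, "z": -150, "twist": 0, "hand": 0.6},
    {"x": 0, "y": 0, "z": -150, "twist": 0, "hand": 0.6},
    {"x": 0, "y": 0, "z": -150, "twist": 0, "hand": 0.6},
  ],
)

```text
time: 29.8
tool_pos: [0.4425, -0.2766, 0.3079]
tool_rot: [3.141, -0.002, 3.141]
ft_force: [-0.3, -0.7, -0.4]
gripper_width: 0.0526
```

```bash
python3 -c "
from h import *
wfit(.4436,-.2766,.138,tol=.005)
wfit(.4436,-.2766,.164,tol=.004,R=.02,bright=-1)
s=cam('side');x=cv2.resize(s['pixels'][200:350,230:430],(533,400),interpolation=cv2.INTER_CUBIC);cv2.imwrite('pics/s4.png',x)
t=cam('top')
for n,uv,h in [('gel',(312,212),.049),('glue',(155,218),.1),('flux',(459,228),.082)]: print(n,rimfit(t,uv,h-.006,h+.006,22))
"
```

```text
fit [ 443.6 -276.5] 28.9 n 2347 z 0.1374 ellipse? [[443.6, -276.5], [57.1, 57.4]] tool [ 442.5 -276.6  307.8] dtool -1.1 0.1 t 29.9
fit [ 443.5 -276.6] 10.0 n 409 z 0.1635 ellipse? [[443.4, -276.6], [19.2, 19.8]] tool [ 442.6 -276.7  307.9] dtool -0.8 0.1 t 29.9
gel (array([ 6.17e+02, -2.00e-01]), 30.1, np.float64(48.0), 475, array([617.7,   0. ]), array([58.1, 57.6]))
glue (array([598.9, 337.3]), 11.0, np.float64(103.8), 13, array([601.5, 338.2]), array([ 5.6, 22.1]))
flux None
```

View pics/s4.png

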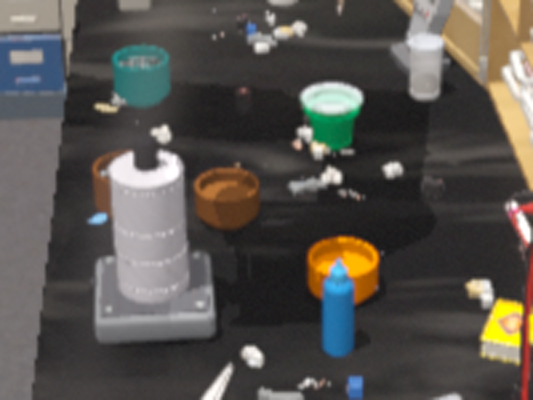

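The side view shows the stack upright and closed at (150,230), and the flux bottle (338,310), gel cup and drum still standing where they were. In the top view the arm probably hides the flux bottle. Lid disc z is 137.4 and grip z 163.5 (expected 138 and 164, with the known low reading). Handing in.

```bash
python3 -c "
from h import *
print(finish_job())"
```

```text
the job is handed in; nothing more can be done
None
```

The sieve stack is built on the shaker base: pan, fine sieve, coarse sieve, then lid. I released it and handed the job in at about 30 s of simulated time; no verdict was reported.

**Seating:** The measured heights were 65.3, 91.4 and 129.3 mm for the three rims and 137.4 mm for the lid disc. Home is 66, 92, 130 and 138 mm; the camera reads about 0.6 mm low. Each part's centre is within about 1 mm of the one below it.

**Force:** The force readings during seating stayed at or below 8.4 N. These are taken at the end of each short move, so they are not true peaks.

**Checks that failed or disagreed:**
- **Move refused:** the first move call was rejected because its rows had no "hand" value, and nothing moved.
- **Table push:** the wrist read about 7 N upward while I gripped the pan and both sieves on the table; I did not find the cause, and all three lifted level.
- **Lid tilt:** the first tilt fit gave a slope of 0.10, probably from finger pixels. A check on the disc alone showed it level.
- **Flux bottle:** the last top view gave no reading, probably because the arm blocked it. The side view shows the bottle upright and in its place.
- **Bystanders:** the gel cup and glue bottle measured within about 2 mm of where they started. I checked the drum only by eye, in the side view.

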